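# Release the ratchet lid stay of the compost caddy and push the lid shut

### The arm

A 6-joint arm with a two-finger parallel gripper is mounted at the origin on the work surface. World frame = base frame: x ahead of the robot, y to its left, z up, the work surface at z = 0. Lengths are in m, angles in rad, forces in N, time in s.
With the tool pointing down it reaches from about 0.275 to 0.85 m from the base axis. Payload 5.2 kg.
Tool frame: the origin (TCP) lies between the finger pads; the fingertips stand 11 mm ahead of it and the grasp point (between the pads) lies 8 mm behind it; z points along the fingers, y is the line along which they close (so a half turn about z gives the same grasp; the last joint's range is limited). The gripper opens to 85 mm and grips with 20 to 120 N. Pads are 22 mm wide; open, the fingers measure 114 mm over their backs; the gripper's body (76 mm by 85 mm) begins 54 mm behind the grasp point. The pads swing forward as they close: fully open they stand 13 mm farther back than shut.
Start: joints at [-1.354, 0.259, 1.535, -0, 1.348, -0.203], TCP at [0.224, -0.502, 0.242] pointing down, gripper open.
Joint ranges: [-3.14, 3.14], [-0.91, 2.08], [0.19, 2.58], [-1.22, 4.36], [0.22, 2.71], [-3.12, 3.12]. Speed limits (rad/s): [2.57, 2.57, 3.14, 3.14, 3.14, 3.14].

### API

Orientations are given as [roll, pitch, yaw] about the fixed x, y, z axes, in that order (R = Rz(yaw) Ry(pitch) Rx(roll)).
In Python, from rig import state, read_camera, camera_info, close_job, find_in, spot_point gives the robot as it stands.
- The arm moves only by the shell command python3 -m inch 'ROWS'. ROWS is JSON, one flat list of numbers, 5 for each row, row after row: the opening, from 0 (shut) to 1 (fully open), then the shift along the tool's x, y, z in mm, then the turn about the tool's z in degrees. A call has 1 to 12 rows; each row is the pose to reach, as a shift and turn from the pose commanded when the call began, along the tool's axes at that moment; what a row does not reach only later rows make up. A row lasts 1/10 s, in which the tool goes at most 50 mm and 8.59 degrees, less where a joint would pass 70% of its speed; a pose out of reach is approached as far as the arm can. A call with a gripper value outside its range is refused whole. The fingers move at their own pace and stop on an object; the grip force is fixed at half the most. Time passes only in rows, so rows that repeat a pose let the fingers close. It gives the time, the measured TCP pose, the force and the opening at its end, in the units of the state.
- state(): the state, without advancing time (a new reading comes with each control period).
- read_camera(name): name is "side" or "top"; returns the picture (480x640x3 uint8, blue, green, red); there is no depth.
- camera_info(name): a dict with "vertical_fov" (degrees; the focal length in pixels is half the picture's height over the tangent of half this angle, whatever the lens; pixels are square), "cx", "cy" (the principal point, pixels), "world_from_camera" (4x4, takes a point from camera to world coordinates). Camera axes: x right, y down, z forward; pixel columns grow to the right and rows downward; lengths in m; the calibration is good to about 2 mm. A picture is of the moment at which its call begins. camera_info takes no time and is no camera call.
- close_job(): hands the job in, once; it reports no verdict.
Trained networks look in the newest picture that a camera, given by its name, has taken for a name from the list of things; names that differ only in an ending like _2 or _b are one class to them, and where a whole thing is asked for, a point or a joint stands for the part that bears it (a point fixed in the world has none). Each returns a list of dicts, best first, with "confidence" (0 to 1); they miss things now and then, are a little off and sometimes report something else, mostly with a low value. They report only what shows in the picture. A call takes as long as a camera call.
- find_in(name, camera): "bbox" ([left, top, width, height] in pixels, round what is visible of it).
- spot_point(name, camera): "centre" ([column, row] in pixels: a listed point, or the origin of a listed thing).
The state is a dict: "t": time; "joints": joint angles; "dq": joint speeds; "joint_efforts": joint torques, N m; "tool_pos": TCP position; "tool_rot": TCP orientation; "force": force on the tool from outside, world axes, zero at the start; "moment": the same for the moment, N m; "grip_width": opening from 0.0 (shut) to 1.0 (fully open).
Only numpy, scipy, OpenCV 4.12 (cv2) and the standard library are available. Lean on these libraries where they do the work, as an engineer would, in place of code of your own. Each camera call takes 0.05 s, during which the arm holds its last target. There are 200 camera calls.

### The job

The compost caddy's lid is propped open on its ratchet stay. With a fingertip, press the pawl's thumb tab at the back of the caddy down until it snaps over and stays free of the teeth, then push the lid's steel arm down until the lid is fully shut on the rim, and take the hand away with the pawl still thrown off. Only press and push: do not lift the lid any further open, and leave everything else on the liner standing where it is.

Things in the scene. Friction and masses are not known exactly. Their poses are not given: they have to be found in the camera images.
- caddy: Compost caddy of beige plastic, 190 x 220 mm, rim 149 mm high, held in a steel frame screwed to the liner (it cannot move). Origin: centre of its underside. Its own -x looks to the front (the lid's free edge), +x to the back, where the hinge and the ratchet are; z up.
- lid (a joint): Opening angle of the caddy's lid, rad, about a level hinge along the back of the rim: 0 is shut, starts 0.65 to 1.12. Stiff hinge: it stays where left, about 2.5 N at lid_push moves it. A toothed steel quadrant (radius 58 mm) on the lid at the hinge meets the pawl; while the pawl is in, the lid goes down one tooth at most (0.21 rad), however hard it is pushed.
- lid_hinge (a point): Point on the lid's hinge axis, midway along it, 152 mm above the liner, 105 mm behind the caddy's origin. Its axes turn with the lid: x points along the lid away from its free edge, y along the hinge, z out of the lid's outer face.
- lid_push (a point): Point on the outer face of the lid's arm, a flat stainless strap 22 mm wide down the middle of the lid (228 mm wide), 150 mm from the hinge axis and 10 mm outside the hinge plane; the lid's free end is 208 mm from the axis, the arm's 228 mm. Push it down and forward along its arc to shut the lid; shut, it is 162 mm above the liner. Axes as lid_hinge.
- pawl (a joint): Angle of the ratchet pawl, rad, growing as its thumb tab goes down: 0 to 0.22 in the teeth (near 0 in a gap, more when riding on a tooth), above 0.25 clear of them. An over-centre spring snaps it at 0.32: pressed past that it goes on to its stop at 0.50 and stays there, free; short of it, it springs back in.
- pawl_tab (a point): Centre of the top of the pawl's thumb tab, a ribbed steel plate 36 mm long by 32 mm wide sticking out behind the caddy, 205 mm from its origin, 100 to 108 mm up, open above. It turns on a level pin 58 mm nearer the caddy, 94 mm up; about 5 N down moves it 29 mm to its stop. The pawl's hook stands on the caddy side of the tab: 45 mm above the pin, leaning out to 42 mm from the pin when free.
- amber_bottle: Bystander: capped amber plastic bottle, 60 mm across, 150 mm high, on the liner beside the pawl. Origin: centre of its underside.
- soap_dish: Bystander: white ceramic soap dish, 85 x 120 mm, 28 mm high with its soap, on the other side of the pawl. Origin: centre of its underside.
- sponge: Bystander: scouring sponge, 70 x 105 x 36 mm, in front of the caddy. Origin: centre of its underside.
- bag_roll: Bystander: lying roll of caddy bags, 54 mm thick, 150 mm long. Origin: underside of its middle.
- tablet_jar: Bystander: glass jar with lid, 84 mm across, 115 mm high. Origin: centre of its underside.
- mug: Bystander: white mug, 80 mm across, 90 mm high. Origin: centre of its underside.
- palm_brush: Bystander: wooden palm brush, 95 x 55 mm, 77 mm high with its knob. Origin: centre of its underside.

How it is judged:
On the way, in this order (a step that is already met when the one before it is completed fails the run):
1. the pawl has been pressed past its snap point and is free of the teeth (over 0.42 rad), with the lid still open (over 0.35 rad) (value of joint pawl above 0.42 rad and value of joint lid above 0.35 rad), for 0.1 s.
2. the lid has been pushed shut on the rim (under 0.04 rad) (value of joint lid below 0.04 rad), for 0.2 s.
At the end, for the whole second after the job is handed in: The lid is shut on the rim (within 0.04 rad, about 8 mm at its free edge) and at rest, the pawl is still thrown off (over 0.42 rad), and every other thing on the liner is within 30 mm of where it stood (value of joint lid below 0.04 rad and velocity of joint lid between -0.05 and 0.05 rad/s and value of joint pawl above 0.42 rad and distance of each of amber_bottle, soap_dish, sponge, bag_roll, tablet_jar, mug, palm_brush from where it was at the start of the episode below 0.03 m); the robot touches nothing.
It fails at once if the lid is lifted further open (beyond 1.25 rad) (value of joint lid above 1.25 rad).
It fails at once if a bystander is lifted, carried, knocked over or pushed more than 30 mm (distance of any of amber_bottle, soap_dish, sponge, bag_roll, tablet_jar, mug, palm_brush from where it was at the start of the episode above 0.03 m or angle between any of amber_bottle, soap_dish, sponge, bag_roll, tablet_jar, mug, palm_brush's own z axis and vertical above 0.5 rad).
It also fails if it takes over 42 s, if anything falls off the work surface, if the arm or the gripper's body presses on something with over 40 N, if the wrist force passes 120 N, or if a joint passes its speed limit or range.

## Working session

There is one attempt and no reset: what is moved stays moved. The work goes in short steps, Python scripts to look and compute and a shell command to move; the robot and the scene stay as the last step left them, time stands still between calls to the robot, and variables do not carry over. Pictures are saved under pics/ and viewed, on a budget of 10 in all, crops included, one or two more only if the job needs it, and the job is handed in when it is done.

```bash
mkdir -p pics
cat > h.py <<'E'
import numpy as np,cv2
from rig import *
def ray(cam,px):
    i=camera_info(cam);f=240/np.tan(np.radians(i["vertical_fov"])/2);T=np.array(i["world_from_camera"])
    d=T[:3,:3]@np.array([(px[0]-i["cx"])/f,(px[1]-i["cy"])/f,1]);return T[:3,3],d/np.linalg.norm(d)
def atz(cam,px,z):
    o,d=ray(cam,px);return o+d*(z-o[2])/d[2]
def tri(a,b):
    A=np.zeros((3,3));B=np.zeros(3)
    for o,d in (a,b):
        P=np.eye(3)-np.outer(d,d);A+=P;B+=P@o
    x=np.linalg.solve(A,B)
    return x,[np.linalg.norm(np.cross(x-o,d)) for o,d in (a,b)]
def proj(cam,p):
    i=camera_info(cam);f=240/np.tan(np.radians(i["vertical_fov"])/2);T=np.linalg.inv(np.array(i["world_from_camera"]))
    c=T[:3,:3]@np.asarray(p)+T[:3,3];return np.array([i["cx"]+f*c[0]/c[2],i["cy"]+f*c[1]/c[2]])
E
python3 - <<'E'
from h import *
np.set_printoptions(precision=3,suppress=True)
for c in("side","top"):
    im=read_camera(c);cv2.imwrite(f"pics/{c}0.png",im);print(c,camera_info(c))
R={}
for n in["caddy","lid_hinge","lid_push","pawl_tab","amber_bottle","soap_dish","sponge","bag_roll","tablet_jar","mug","palm_brush"]:
    for c in("side","top"):
        r=spot_point(n,c)
        if r: R[n,c]=r[0]["centre"];print(n,c,[(np.round(q["centre"],0),round(q["confidence"],2)) for q in r[:2]])
    if (n,"side") in R and (n,"top") in R: print("   ",*tri(ray("side",R[n,"side"]),ray("top",R[n,"top"])))
print(state())
E
```

```text
side {'vertical_fov': 54.65000312494265, 'cx': 312.5459723370645, 'cy': 251.07058044806612, 'world_from_camera': array([[-0.599,  0.563, -0.57 ,  1.281],
       [ 0.801,  0.419, -0.428,  0.558],
       [-0.002, -0.712, -0.702,  1.037],
       [ 0.   ,  0.   ,  0.   ,  1.   ]])}
top {'vertical_fov': 46.225526645321146, 'cx': 315.7004897401077, 'cy': 241.65680779512243, 'world_from_camera': array([[-0.007, -0.991,  0.13 ,  0.311],
       [-1.   ,  0.008,  0.006, -0.001],
       [-0.007, -0.13 , -0.991,  1.785],
       [ 0.   ,  0.   ,  0.   ,  1.   ]])}
caddy side [(array([321., 283.]), 0.97)]
caddy top [(array([308., 242.]), 0.63)]
    [0.542 0.034 0.012] [np.float64(0.00038256311257856007), np.float64(0.0003825631125785495)]
lid_hinge side [(array([353., 261.]), 0.88), (array([259., 263.]), 0.18)]
lid_hinge top [(array([275., 238.]), 0.63), (array([309., 242.]), 0.37)]
    [0.534 0.129 0.157] [np.float64(0.0008562910876878369), np.float64(0.0008562910876879005)]
lid_push side [(array([326., 213.]), 0.83)]
lid_push top [(array([302., 231.]), 0.92)]
    [0.539 0.044 0.281] [np.float64(
[... 1364 characters left out ...]
412 -0.446 -0.007] [np.float64(0.0009174821769544593), np.float64(0.0009174821769542288)]
palm_brush side [(array([186., 231.]), 0.8)]
palm_brush top [(array([467., 220.]), 0.67)]
    [ 0.61  -0.479 -0.008] [np.float64(0.001478416026925583), np.float64(0.0014784160269253035)]
{'t': 1.2, 'joints': array([-1.354,  0.259,  1.535,  0.   ,  1.348, -0.203]), 'dq': array([0.001, 0.   , 0.   , 0.001, 0.001, 0.001]), 'joint_efforts': array([  0.   , -44.594, -29.089,  -0.   ,   0.001,  -0.   ]), 'tool_pos': array([ 0.224, -0.502,  0.242]), 'tool_rot': array([-3.142, -0.   ,  0.42 ]), 'force': array([-0.278,  0.005,  0.205]), 'moment': array([-0.01 , -0.008,  0.039]), 'grip_width': 1.0054979851317771}
```

Run:
```python
from h import *
a=cv2.imread("pics/side0.png")[140:400,180:540];b=cv2.imread("pics/top0.png")[160:340,130:490]
cv2.imwrite("pics/c0.png",np.vstack([cv2.resize(a,(640,462)),cv2.resize(b,(640,320))])[:,:])
cv2.imwrite("pics/s1.png",cv2.resize(a,(800,578)));cv2.imwrite("pics/t1.png",cv2.resize(b,(800,400),interpolation=cv2.INTER_CUBIC))
p=tri(ray("side",[389,288]),ray("top",[240,249]));print(p)
```

```text
(array([0.51185618, 0.2361337 , 0.10131184]), [np.float64(0.0018777438243144592), np.float64(0.0018777438243144308)])
```

View pics/s1.png

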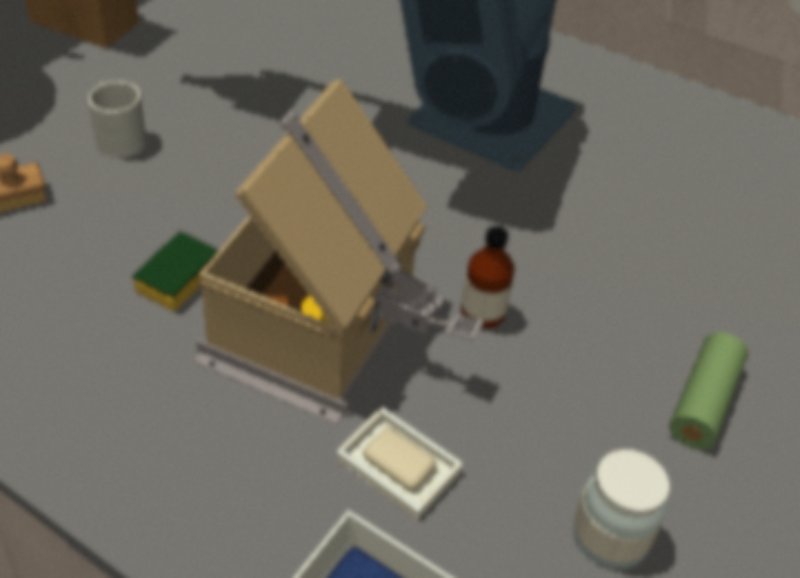

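View pics/t1.png

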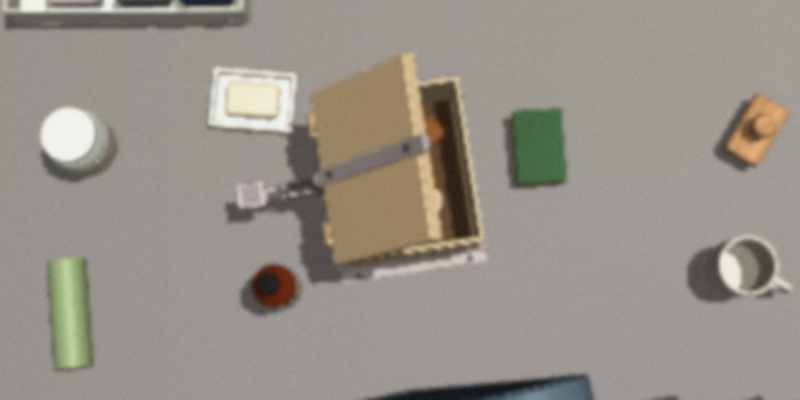

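The side view shows the tab at about (389,286) and the strap running up the open lid. The bottle and dish stand on either side of the tab. The top view puts the tab at about (242,247), which agrees with the network's second candidate at (240,249).

```bash
cat >> h.py <<'E'
def rows(p,yaw=None,s=None):
    s=s or state();y=s["tool_rot"][2];d=np.asarray(p)-s["tool_pos"]
    c,n=np.cos(y),np.sin(y);v=[d[0]*c+d[1]*n,d[0]*n-d[1]*c,-d[2]]
    t=0 if yaw is None else -np.degrees((yaw-y+np.pi)%(2*np.pi)-np.pi)
    return np.round(np.array(v)*1000,1),round(t,1)
C=np.array([.542,.034,0]);U=np.array([.512,.236,0])-C;U/=np.linalg.norm(U);YAW=np.arctan2(U[1],U[0])
E
python3 -c "
from h import *
print(U,YAW)
for z in (.43,.16): print(rows(C+U*.213+[0,0,z],YAW))
for y in(.42,):print(camera_info('top')['cx'])"
python3 -m inch '[0,0,0,-100,0, 0,0,0,-150,0, 0,0,0,-190,0, 0,0,0,-190,0, 0,0,0,-190,0]'
```

```text
[-0.14690359  0.98915082  0.        ] 1.7182334909228347
(array([ 566. , -565.3, -187.7]), np.float64(-74.4))
(array([ 566. , -565.3,   82.3]), np.float64(-74.4))
315.7004897401077
t: 1.7
tool_pos: [0.2246, -0.5037, 0.4392]
tool_rot: [3.13, 0.002, 0.42]
force: [0.2, 0.1, -0.1]
grip_width: 0.141
```

```bash
python3 -m inch '[0,35,-35,0,-8, 0,70,-70,0,-16, 0,105,-105,0,-24, 0,140,-140,0,-32, 0,175,-175,0,-40, 0,210,-210,0,-48, 0,245,-245,0,-56, 0,280,-280,0,-64, 0,315,-315,0,-72, 0,350,-350,0,-74.4, 0,385,-385,0,-74.4, 0,400,-400,0,-74.4]'
python3 -c "
from h import *
for z in (.43,.16): print(rows(C+U*.213+[0,0,z],YAW))"
```

```text
t: 2.9
tool_pos: [0.4267, 0.0298, 0.4317]
tool_rot: [-3.142, -0.001, 1.722]
force: [-0.1, 0.3, 0.3]
grip_width: -0.002
(array([199.8, 115.5,   1.7]), np.float64(0.2))
(array([199.8, 115.5, 271.7]), np.float64(0.2))
```

```bash
python3 -m inch '[0,40,23,0,0, 0,80,46,0,0, 0,120,69,0,0, 0,160,92,0,0, 0,200,115,0,0, 0,200,115,0,0, 0,200,115,0,0]'
python3 - <<'E'
from h import *
np.set_printoptions(precision=3,suppress=True)
print(rows(C+U*.213+[0,0,.16],YAW))
for c in("side","top"):
    read_camera(c)
    for n in("pawl_tab","lid_push","caddy","lid_hinge"): print(c,n,[(np.round(r["centre"]),round(r["confidence"],2)) for r in spot_point(n,c)[:2]])
E
```

```text
t: 3.6
tool_pos: [0.5106, 0.2415, 0.4307]
tool_rot: [-3.139, 0.001, 1.721]
force: [0.5, -0.3, 0.7]
grip_width: 0.003
(array([  3.1,   0.6, 270.7]), np.float64(0.1))
side pawl_tab [(array([389., 287.]), 0.6)]
side lid_push [(array([326., 213.]), 0.85)]
side caddy [(array([323., 284.]), 0.56)]
side lid_hinge [(array([356., 262.]), 0.86)]
top pawl_tab [(array([240., 248.]), 0.47)]
top lid_push [(array([306., 229.]), 0.85), (array([162., 300.]), 0.35)]
top caddy [(array([312., 244.]), 0.82), (array([466., 220.]), 0.67)]
top lid_hinge [(array([276., 239.]), 0.7)]
```

Consistent. Descend to just above the tab and look.

```bash
python3 -m inch '[0,2,0,45,0, 0,3,0,90,0, 0,3,0,135,0, 0,3,0,180,0, 0,3,0,220,0, 0,3,0,260,0, 0,3,0,280,0, 0,3,0,290,0, 0,3,0,290,0, 0,3,0,290,0]'
python3 - <<'E'
from h import *
a=read_camera("side")[200:330,300:460];cv2.imwrite("pics/s2.png",cv2.resize(a,(800,650),interpolation=cv2.INTER_CUBIC)[:600])
E
```

```text
t: 5.1
tool_pos: [0.5113, 0.2439, 0.1436]
tool_rot: [3.139, -0.0, 1.718]
force: [0.4, -0.3, 0.9]
grip_width: 0.003
```

View pics/s2.png

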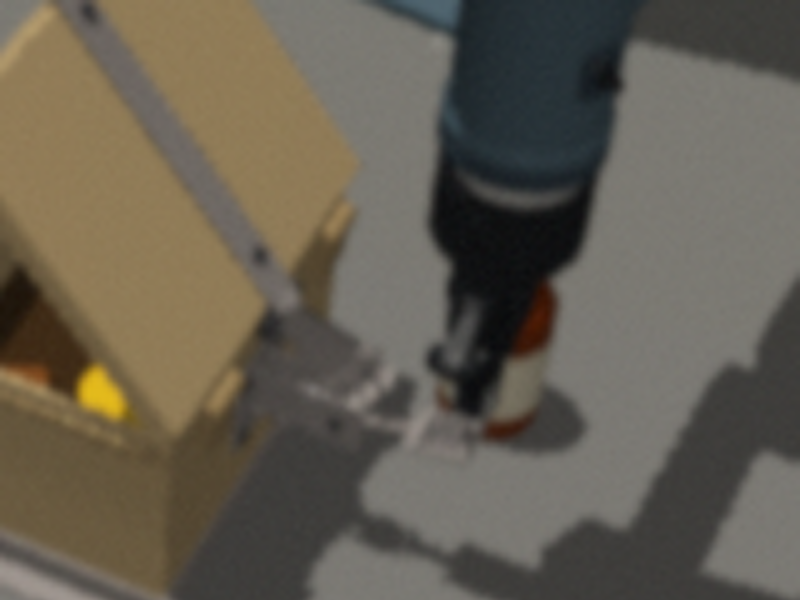

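The fingertip, at about (475,410) in the crop, hangs just above the tab, which is at about (440,432). Now press.

```bash
python3 -m inch '[0,0,0,10,0, 0,0,0,20,0, 0,0,0,26,0, 0,0,0,32,0, 0,0,0,38,0, 0,0,0,38,0]'
python3 -m inch '[0,0,0,6,0, 0,0,0,12,0, 0,0,0,16,0, 0,0,0,16,0]'
```

```text
t: 5.75
tool_pos: [0.5095, 0.2433, 0.103]
tool_rot: [-3.139, 0.001, 1.718]
force: [-0.1, -0.5, 0.9]
grip_width: 0.002
t: 6.15
tool_pos: [0.5101, 0.2436, 0.0879]
tool_rot: [-3.141, 0.0, 1.718]
force: [0.5, -0.5, -0.6]
grip_width: -0.002
```

Run:
```python
from h import *
a=read_camera("side")[200:330,300:460];b=read_camera("top")[200:290,190:300]
print([(r["centre"],r["confidence"]) for r in spot_point("pawl_tab","side")[:1]])
cv2.imwrite("pics/s3.png",np.hstack([cv2.resize(a,(480,390),interpolation=cv2.INTER_CUBIC),cv2.resize(b,(320,262),interpolation=cv2.INTER_CUBIC,).__class__((390,320,3),np.uint8)*0]) if 0 else cv2.resize(a,(738,600),interpolation=cv2.INTER_CUBIC))
```

```text
[([387.1, 293.0], 0.71)]
```

View pics/s3.png

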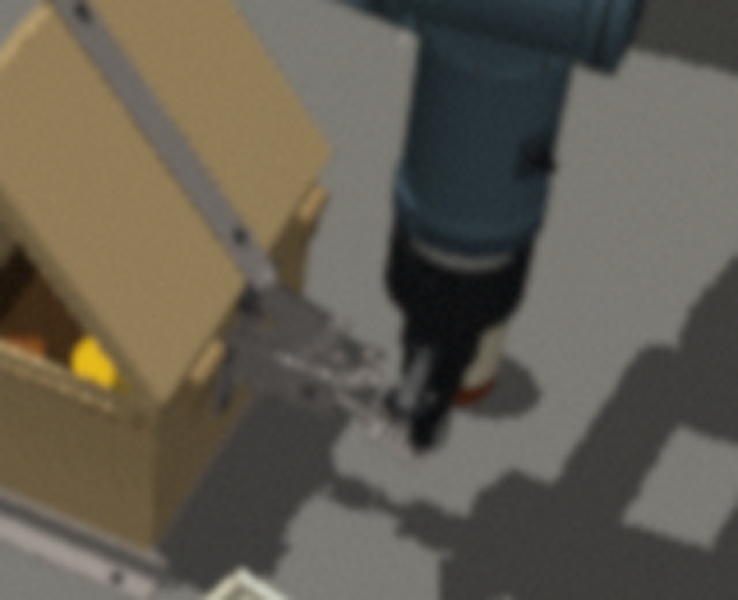

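```bash
python3 -m inch '[0,0,0,4,0, 0,0,0,8,0, 0,0,0,11,0, 0,0,0,11,0]'
python3 -c "
from h import *
for s,z in((.205,.104),(.203,.075)): print(proj('side',C+U*s+[0,0,z]),proj('top',C+U*s+[0,0,z]))"
```

```text
t: 6.7
tool_pos: [0.5118, 0.2438, 0.0857]
tool_rot: [3.135, 0.001, 1.719]
force: [-18.1, -7.3, 58.4]
grip_width: -0.006
[390.03820074 287.50393164] [240.22259749 248.60441134]
[388.1032161  294.31353421] [242.19128609 249.61909908]
```

The tab is hard on its stop. Lift off and check.

```bash
python3 -m inch '[0,0,0,-20,0, 0,0,0,-60,0, 0,0,0,-105,0, 0,0,0,-150,0, 0,0,0,-195,0, 0,0,0,-240,0, 0,0,0,-285,0, 0,0,0,-330,0, 0,0,0,-355,0, 0,0,0,-355,0]'
python3 - <<'E'
from h import *
a=read_camera("side");
print([(r["centre"],r["confidence"]) for r in spot_point("pawl_tab","side")[:1]],[(r["centre"],r["confidence"]) for r in spot_point("lid_push","side")[:1]])
read_camera("top");print([(r["centre"],r["confidence"]) for r in spot_point("pawl_tab","top")[:1]])
cv2.imwrite("pics/s4.png",cv2.resize(a[200:330,300:460],(738,600),interpolation=cv2.INTER_CUBIC))
H=C+U*.105+[0,0,.152]
for th in np.arange(.6,1.15,.05):
    f,h=.150*np.cos(th)-.01*np.sin(th),.150*np.sin(th)+.01*np.cos(th)
    p=H-U*f+[0,0,h];print(round(th,2),proj("side",p),proj("top",p))
E
```

```text
t: 7.7
tool_pos: [0.5113, 0.2441, 0.4371]
tool_rot: [3.133, -0.001, 1.718]
force: [0.4, -0.3, -0.1]
grip_width: -0.003
[] [([236.5, 203.1], 0.74)]
[([243.1, 249.7], 0.43)]
0.6 [317.54570066 221.6412677 ] [311.06387851 230.50619723]
0.65 [319.19829498 220.52140526] [309.31645482 230.45826686]
0.7 [320.96329673 219.49790911] [307.45597517 230.43922045]
0.75 [322.83748051 218.5749369 ] [305.48678838 230.44942764]
0.8 [324.81719165 217.75644734] [303.41372029 230.48916063]
0.85 [326.89834044 217.04617354] [301.2420664  230.55858962]
0.9 [329.07639891 216.4475958 ] [298.97758071 230.6577787 ]
0.95 [331.34640041 215.96391427] [296.62646077 230.78668238]
1.0 [333.70294231 215.59802171] [294.19532884 230.94514275]
1.05 [336.14019197 215.35247661] [291.69120917 231.13288732]
1.1 [338.65189612 215.22947706] [289.12150147 231.34952775]
```

View pics/s4.png

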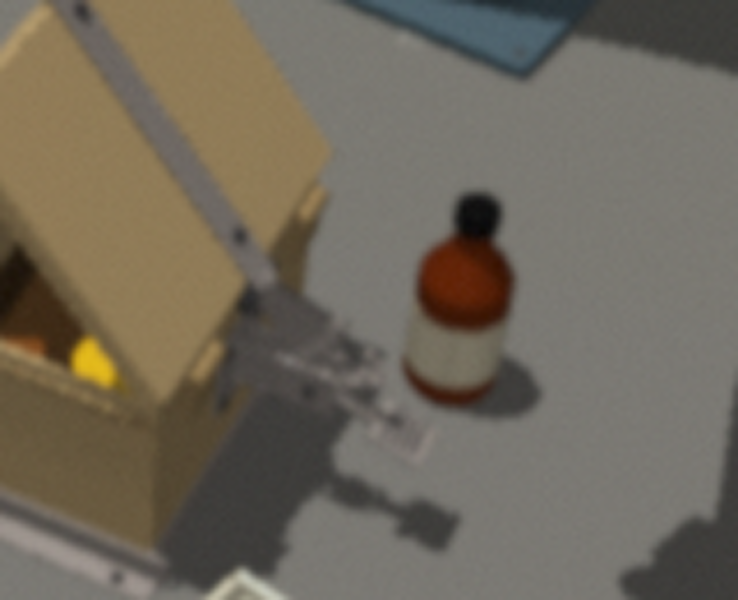

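The tab is at crop (405,437), full picture (388,295), against (388,294) predicted for thrown off. So the pawl is free, and the lid is still at about 0.8 rad. Next I'll compute the closing arc.

Run:
```python
from h import *
H=C+U*.105+[0,0,.152];r=.165
for th in [1,.95,.9,.85,.8,.7,.6,.5,.4,.3,.2,.1,.05,0,-.02,-.04]:
    f,h=r*np.cos(th)-.01*np.sin(th),r*np.sin(th)+.01*np.cos(th)
    print(th,*rows(H-U*(f-.011)+[0,0,h+.011],YAW))
```

```text
1 [-176.8    0.9  123.1] 0.0
0.95 [-183.9    0.9  127.3] 0.0
0.9 [-190.8    0.9  131.9] 0.0
0.85 [-197.4    0.9  136.8] 0.0
0.8 [-203.8    0.9  142. ] 0.0
0.7 [-215.8    0.9  153.4] 0.0
0.6 [-226.6    0.9  165.9] 0.0
0.5 [-236.1    0.9  179.5] 0.0
0.4 [-244.1    0.9  193.9] 0.0
0.3 [-250.7    0.9  209. ] 0.0
0.2 [-255.8    0.9  224.8] 0.0
0.1 [-259.2    0.9  240.9] 0.0
0.05 [-260.4    0.9  249.1] 0.0
0 [-261.1    0.9  257.3] 0.0
-0.02 [-261.2    0.9  260.6] 0.0
-0.04 [-261.3    0.9  263.9] 0.0
```

```bash
python3 -m inch '[0,-45,1,0,0, 0,-90,1,0,0, 0,-135,1,0,0, 0,-177,1,0,0, 0,-177,1,40,0, 0,-177,1,80,0, 0,-177,1,110,0, 0,-177,1,123,0, 0,-184,1,127,0, 0,-191,1,132,0, 0,-197,1,137,0, 0,-197,1,137,0]'
python3 - <<'E'
from h import *
a=read_camera("side")
cv2.imwrite("pics/s5.png",cv2.resize(a[130:330,240:440],(600,600),interpolation=cv2.INTER_CUBIC))
H=C+U*.105+[0,0,.152];r=.165
for th in [.85,.8,.75,.7,.65,.6,.5,.4,.3,.2,.1,.05,0,-.02,-.04]:
    f,h=r*np.cos(th)-.01*np.sin(th),r*np.sin(th)+.01*np.cos(th)
    print(th,*rows(H-U*(f-.011)+[0,0,h+.011],YAW))
E
```

```text
t: 9.15
tool_pos: [0.5408, 0.048, 0.2957]
tool_rot: [3.141, 0.001, 1.717]
force: [-0.5, 0.1, 0.6]
grip_width: -0.001
0.85 [ 0.1 -0.8  2.4] -0.0
0.8 [-6.3 -0.8  7.6] -0.0
0.75 [-12.4  -0.8  13.2] -0.0
0.7 [-18.3  -0.8  19. ] -0.0
0.65 [-23.8  -0.8  25.1] -0.0
0.6 [-29.   -0.8  31.5] -0.0
0.5 [-38.5  -0.8  45.1] -0.0
0.4 [-46.6  -0.8  59.5] -0.0
0.3 [-53.2  -0.8  74.6] -0.0
0.2 [-58.2  -0.8  90.4] -0.0
0.1 [-61.7  -0.8 106.5] -0.0
0.05 [-62.8  -0.8 114.7] -0.0
0 [-63.5  -0.8 123. ] -0.0
-0.02 [-63.7  -0.8 126.3] -0.0
-0.04 [-63.8  -0.8 129.6] -0.0
```

View pics/s5.png

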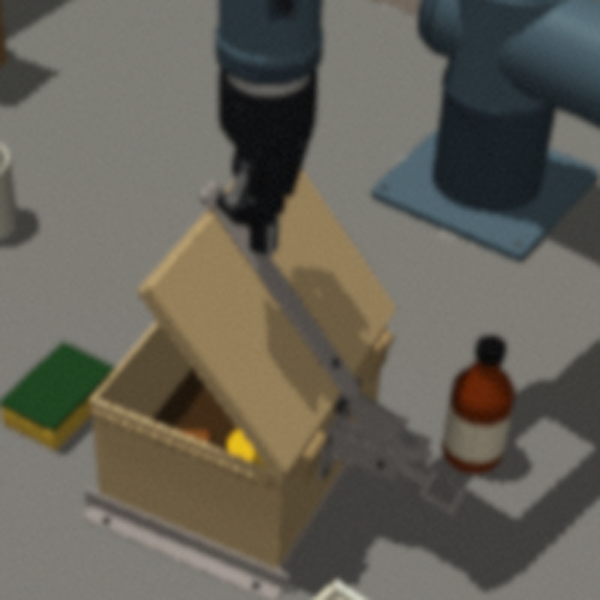

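The fingertip, at about (262,250) in the crop, is right over the strap on the middle of the lid. Follow the arc.

```bash
python3 -m inch '[0,-6,0,8,0, 0,-12,0,13,0, 0,-18,0,19,0, 0,-24,0,25,0, 0,-29,0,32,0, 0,-34,0,38,0, 0,-38,0,45,0, 0,-43,0,52,0, 0,-47,0,60,0, 0,-50,0,67,0, 0,-53,0,75,0, 0,-53,0,75,0]'
python3 - <<'E'
from h import *
a=read_camera("side")
cv2.imwrite("pics/s6.png",cv2.resize(a[130:330,240:440],(600,600),interpolation=cv2.INTER_CUBIC))
E
```

```text
t: 10.4
tool_pos: [0.5474, -0.0036, 0.2188]
tool_rot: [-3.139, -0.001, 1.718]
force: [-0.8, 1.2, -0.9]
grip_width: 0.003
```

View pics/s6.png

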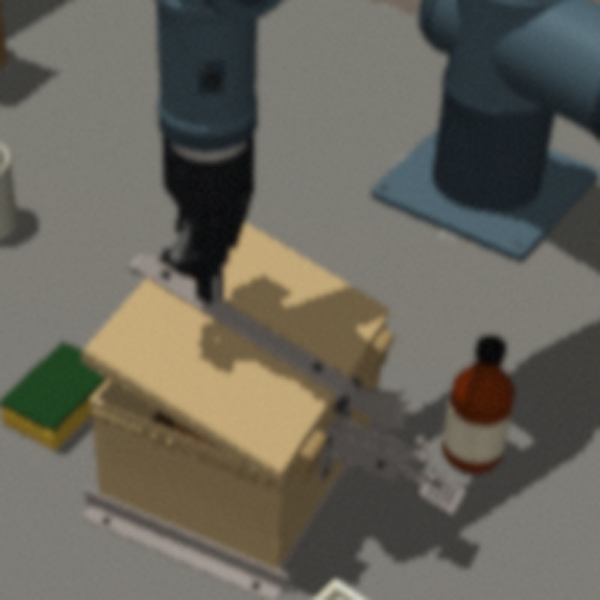

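The lid is following freely at about 0.3 rad, with the fingertip on the strap at (208,300) in the crop. Close the rest.

```bash
python3 -m inch '[0,-3,0,8,0, 0,-5,0,16,0, 0,-7,0,24,0, 0,-8,0,31,0, 0,-9,0,38,0, 0,-10,0,43,0, 0,-10,0,47,0, 0,-10,0,49,0, 0,-10,0,51,0, 0,-10,0,51,0]'
```

```text
t: 11.45
tool_pos: [0.5496, -0.0134, 0.1728]
tool_rot: [3.14, 0.001, 1.719]
force: [-9.1, 1.1, 21.8]
grip_width: -0.003
```

```bash
python3 -m inch '[0,0,0,1,0, 0,0,0,1,0, 0,0,0,1,0, 0,0,0,-20,0, 0,0,0,-60,0, 0,0,0,-105,0, 0,0,0,-150,0, 0,0,0,-190,0, 0,0,0,-190,0, 0,0,0,-190,0]'
python3 - <<'E'
from h import *
np.set_printoptions(precision=3,suppress=True)
a=read_camera("side")
cv2.imwrite("pics/s7.png",cv2.resize(a[130:390,180:527],(800,599),interpolation=cv2.INTER_CUBIC))
H=C+U*.105+[0,0,.152]
for n in("lid_push","pawl_tab"):print(n,[(r["centre"],r["confidence"]) for r in spot_point(n,"side")[:1]])
read_camera("top")
for n in("lid_push","pawl_tab"):print(n,[(r["centre"],r["confidence"]) for r in spot_point(n,"top")[:1]])
for th in(0,.04,.1):
    p=H-U*(.15*np.cos(th)-.01*np.sin(th))+[0,0,.15*np.sin(th)+.01*np.cos(th)];print(th,proj("side",p),proj("top",p))
for n in["amber_bottle","soap_dish","sponge","bag_roll","tablet_jar","mug","palm_brush"]:
    print(n,[[np.round(r["centre"]) for r in spot_point(n,c)[:2]] for c in("side","top")])
E
```

```text
t: 12.45
tool_pos: [0.5499, -0.0133, 0.3603]
tool_rot: [3.139, 0.001, 1.718]
force: [-0.1, 0.2, -0.2]
grip_width: 0.0
lid_push [([305.0, 239.5], 0.64)]
pawl_tab [([384.5, 296.0], 0.64)]
lid_push [([324.1, 229.8], 0.92)]
pawl_tab [([246.1, 249.5], 0.55)]
0 [307.119 240.917] [322.274 233.091]
0.04 [307.263 239.384] [322.108 232.819]
0.1 [307.626 237.132] [321.702 232.434]
amber_bottle [[array([398., 281.])], [array([256., 288.])]]
soap_dish [[array([360., 348.])], [array([242., 203.])]]
sponge [[array([258., 263.])], [array([369., 228.])]]
bag_roll [[array([495., 319.])], [array([161., 300.])]]
tablet_jar [[array([452., 382.])], [array([172., 225.])]]
mug [[array([235., 200.]), array([259., 266.])], [array([460., 280.]), array([372., 229.])]]
palm_brush [[array([186., 230.]), array([309., 239.])], [array([466., 220.])]]
```

View pics/s7.png

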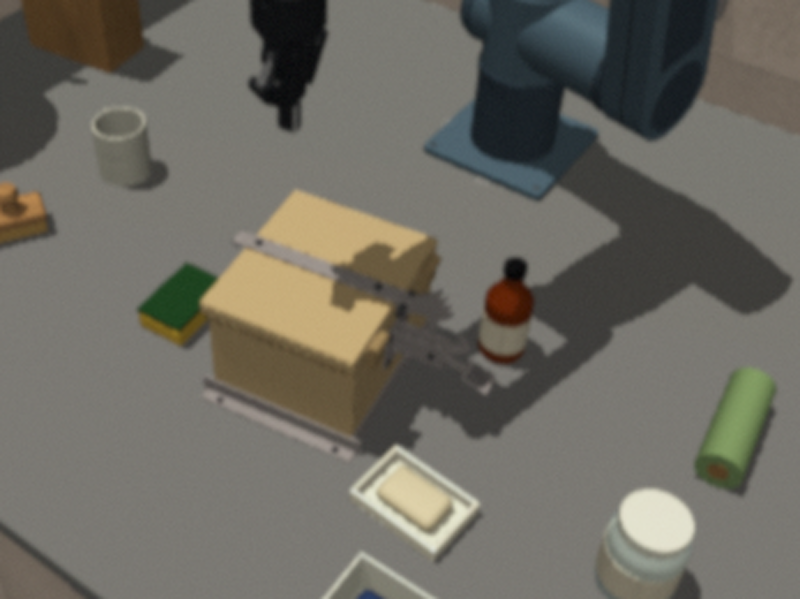

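The lid lies flat on the rim: the strap is level and no gap shows. The tab is still down at (490,380) in the crop, full picture about (388,295), and the bystanders are where they were.

```bash
python3 -c "
from rig import *
print(state()['t'],state()['force'],close_job())"
```

```text
the job is handed in; nothing more can be done
13.45 [ 0.30829074 -0.33284093  0.21113202] None
```

I pressed the pawl tab down until it snapped free. Then I pushed the lid shut along its arc with the closed fingertips on the strap, lifted straight off, and handed the job in at about 13 s. It gives no verdict.

**Pawl:** With the hand lifted off, the tab appeared at about (388,295) in the side picture, against (388,294) predicted for its free stop. After the lid was shut, the network put it at (384.5,296), so it was still thrown off. The press ended at 58 N on the wrist when the tab hit its stop. That was harder than needed, but below the 120 N limit.

**Lid:** At the end of the push the fingertip stood at 162 mm, the stated shut height, and met about 22 N, so the lid was on the rim. The picture shows it flat with no gap. The network's `lid_push` point was within about 2 to 4 pixels of the shut prediction. At that precision the pictures alone could not tell 0 from 0.04 rad; the contact height and force settle it.

**Bystanders:** All seven were found within about 4 pixels of their first positions. The hand was clear and the wrist force near zero at hand-in.

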